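Load the ointment warming plate

TASK

Get the ointment jars ready to soften on the warming plate: put the spatula left on the plate into the white utensil bin, and give every jar on the bench its own steel tray, the trays lifted one at a time off the top of the nest without pulling the next one up, set flat on the dark plate surface, with the jar standing upright in it. When all that is done, turn the plate's dial until its pointer is at the black mark on the ring around it. Leave the spare trays nested and do not disturb the amber jar, the mortar or the round tin.

Things in the scene. Friction and masses are not known exactly. Their poses are not given: they have to be found in the camera images.
- tray1: top tray of a nest of four. Steel, 102 (x) by 70 mm (y) over the rim, 30 mm high, open above, about 0.16 kg. Its upper 16 mm is an upright collar of the full 102 x 70 mm, wall 2.5 mm; below that a narrower tub, 93.5 x 61.5 mm outside, 89.5 x 57.5 mm inside, floor 2.5 mm thick. Origin: centre of the underside, z up.
- tray2: second tray from the top, just like tray1. Nested, each collar sits on the collar below, 16 mm higher, the tub inside the next tray with 1.7 mm play all round; the nest's outside is one flush 102 x 70 mm block, so fingers reaching more than 16 mm below the top rim would grip two trays.
- tray3: third tray from the top, just like tray1.
- tray4: bottom tray of the nest, just like tray1; always a spare.
- jar1: closed white ointment jar with grey screw lid, round, 49 mm across all the way up, 56 mm high (lid: the top 14 mm), about 0.15 kg with a heavy base (centre of mass 15 mm up), upright on the bench at the start. Origin: centre of the underside, z up. May be absent: 2 or 3 of the three jars are there.
- jar2: closed white ointment jar with grey screw lid, round, 49 mm across all the way up, 56 mm high (lid: the top 14 mm), about 0.15 kg with a heavy base (centre of mass 15 mm up), upright on the bench at the start. Origin: centre of the underside, z up. May be absent: 2 or 3 of the three jars are there.
- jar3: closed white ointment jar with grey screw lid, round, 49 mm across all the way up, 56 mm high (lid: the top 14 mm), about 0.15 kg with a heavy base (centre of mass 15 mm up), upright on the bench at the start. Origin: centre of the underside, z up. May be absent: 2 or 3 of the three jars are there.
- stand: fixed grey plastic slab, 150 mm (x) by 120 mm (y), 12 mm high, on which the nest stands centred, the trays' x along its x. Origin: centre of the underside.
- spatula: used spatula lying flat on the warming plate, 173 mm long along its x (x from -85 to +88 mm), 0.06 kg. Grey handle from x = -85 to +15 mm, 18 mm wide (y), 16 mm high; steel blade beyond, 26 mm wide, 10 mm high at most. Origin: at the underside, z up, near the centre of mass.
- bin: fixed white open utensil bin, 230 mm (x) by 100 mm (y), 40 mm high, walls and floor 4 mm. Origin: centre of the underside.
- plate_top (a point): centre of the warming plate's dark flat top surface, which is 190 mm (x) by 320 mm (y), 32 mm above the bench, on a white housing (210 x 440 mm, with the dial panel beyond the surface's -y end). The axes are the plate's; z up. Room for three trays side by side along y, with their long sides along x. It is fixed.
- dial_grip (a point): on the dial's vertical axis, 12 mm below the top of its grip bar. The black grip bar is 48 mm long, 14 mm wide and 26 mm high, standing on a 42 mm round skirt that is 14 mm above the panel; this point is 55 mm above the bench. The axes turn with the dial: x runs along the bar to its pointer end (white line), y is across the 14 mm width.
- dial_pointer (a point): point 30 mm from the dial's axis, just outside the bar's white-lined pointer end, over the ring: it turns with the dial.
- dial_mark (a point): point 30 mm from the dial's axis, on the black tick on the flat aluminium ring (76 mm across) around the dial, at the same height as dial_pointer: where the pointer must come to. It does not move during the work.
- dial (a joint): angle of the dial (rad), growing clockwise as seen from above; range -0.4 to 2.4. It turns stiffly (about 0.04 N m) and stays where it is left. The mark lies 0.5 to 1.5 rad clockwise of the pointer at the start.
- amber: bystander: upright amber glass jar with a black cap, 66 mm across, 130 mm high. Origin: centre of the underside.
- mortar: bystander: white ceramic bowl, 100 mm across, 60 mm high. Origin: centre of the underside.
- tin: bystander: round aluminium tin, 80 mm across, 50 mm high. Origin: centre of the underside.
Things that resemble listed ones, but are neither listed nor needed, are in the scene too. What is shaped like the tray1 but turquoise is not meant.

How it is judged:
By the outcome, as a careful person would: the job done as asked, in the order asked, and still so for the second after the job is handed in, with the robot touching nothing.
Of jar1, jar2, jar3 only 2 to 3 are there at a start; the rules pass over those that are not, and their reading is None.
At some moment in a run one of jar1, jar2, jar3 may be knocked a few centimetres aside while the robot is not near it.
It also fails if it takes over 210 s, if anything falls off the work surface, if the arm or the gripper's body presses on something with over 40 N, if the wrist force passes 120 N, or if a joint passes its speed limit or range.

ROBOT

A 6-joint arm with a two-finger parallel gripper is mounted at the origin on the work surface. World frame = base frame: x ahead of the robot, y to its left, z up, the work surface at z = 0. Lengths are in m, angles in degrees, forces in N, time in s.
With the tool pointing down it reaches from about 0.3 to 0.95 m from the base axis. Payload 3.1 kg.
Tool frame: the origin (TCP) lies on the front face of the gripper's body, between the roots of the fingers; the fingertips stand 73 mm ahead of it and the grasp point (between the pads) lies 54 mm ahead of it; z points along the fingers, y is the line along which they close (so a half turn about z gives the same grasp; the last joint's range is limited). The gripper opens to 85 mm and grips with 20 to 120 N. Pads are 22 mm wide; open, the fingers measure 114 mm over their backs; the gripper's body (76 mm by 85 mm) begins 54 mm behind the grasp point. The pads swing forward as they close: fully open they stand 13 mm farther back than shut.
Start: joints at [-73.78, 17.653, 93.61, -0, 68.738, -3.994], TCP at [0.216, -0.587, 0.304] pointing down, gripper open.
Joint ranges: [-175.34, 175.34], [-45.06, 112.39], [2.9, 150.54], [-68.45, 248.45], [3.09, 151.38], [-168.51, 168.51]. Speed limits (degrees/s): [159.86, 159.86, 180, 180, 180, 180].

INTERFACE

Orientations are given as a 3x3 rotation matrix whose columns are the frame's x, y, z axes.
In Python, from plant import manip gives the robot as it stands.
- The arm moves only by the tool servo_tool, never from a script. Its argument "deltas" is a list of rows, each an object with "grip": the gripper command: -1 is shut, 1 is fully open, values between are in proportion; "delta_pos": the shift along the world's x, y, z in mm, a list of three; "turn": the turn, a rotation vector about the world's x, y, z in degrees, a list of three. In form: [{"grip": grip, "delta_pos": [tx, ty, tz], "turn": [ax, ay, az]}, ...]. A call has 1 to 10 rows; each row is the pose to reach, as a shift and turn from the pose commanded when the call began; what a row does not reach only later rows make up. A row lasts 1/8 s, in which the tool goes at most 62.5 mm and 10.7 degrees, less where a joint would pass 70% of its speed; a pose out of reach is approached as far as the arm can. A call with a gripper value outside its range is refused whole. The fingers move at their own pace and stop on an object; the grip force is fixed at half the most. Time passes only in rows, so rows that repeat a pose let the fingers close. It gives the time, the measured TCP pose, the force, the opening and the grip force at its end, in the units of the state.
- manip.read_state(): the state, without advancing time (a new reading comes with each control period).
- manip.get_image(name): name is "scene" or "top" or "wrist"; returns a dict with "pixels" (384x512x3 uint8, red, green, blue), "camera_matrix" (3x3 intrinsics, pixels), "R" (3x3) and "t" (3): a world point X has camera coordinates R X + t. Camera axes: x right, y down, z forward; pixel columns grow to the right and rows downward; lengths in m; the calibration is good to about 2 mm. A picture is of the moment at which its call begins. There is no depth.
- manip.finish_job(): hands the job in; it is judged then, once.
Trained networks look in a picture, given as the dict that the camera call returned (one of the last four; its "shot" number tells which), for a name from the list of things; names that differ only in an ending like _2 or _b are one class to them, and where a whole thing is asked for, a point or a joint stands for the part that bears it (a point fixed in the world has none). Each returns a list of dicts, best first, with "conf" (0 to 1); they miss things now and then, are a little off and sometimes report something else, mostly with a low value. They report only what shows in the picture. A call takes as long as a camera call. They do not tell look-alikes from the thing itself.
- manip.outline_of(picture, target): "mask" (384x512 bool, what is visible of it) and "bbox" ([left, top, right, bottom] in pixels, round what is visible of it).
- manip.tip_of(picture, target): "uv" ([column, row] in pixels: a listed point, or the origin of a listed thing).
The state is a dict: "t": time; "joint_positions": joint angles; "dq": joint speeds; "joint_efforts": joint torques, N m; "eef_pos": TCP position; "ee_rot": TCP orientation; "wrist_force": force on the tool from outside, world axes, zero at the start; "wrist_torque": the same for the moment, N m; "width": finger opening in m; "gripper_force": force on a finger pad.
Only numpy, scipy, OpenCV 4.12 (cv2) and the standard library are available. Lean on these libraries where they do the work, as an engineer would, in place of code of your own. Each camera call takes 0.05 s, during which the arm holds its last target. There are 200 camera calls.

## Working session

There is one attempt and no reset: what is moved stays moved. The work goes in short steps, Python scripts to look and compute and a tool call to move; the robot and the scene stay as the last step left them, time stands still between calls to the robot, and variables do not carry over. Pictures are saved under pics/ and viewed, at most 14 in all, crops included, and the job is handed in when it is done.

Besides the shell and the picture viewer there is one more tool, called as name([rows], argument=value, ...), one row to a line, values as JSON. servo_tool: Moves the arm, as the interface text tells. Its arguments: {"type":"object","properties":{"deltas":{"type":"array","items":{"type":"object","properties":{"grip":{"type":"number"},"delta_pos":{"type":"array","items":{"type":"number"}},"turn":{"type":"array","items":{"type":"number"}}}}}},"required":["deltas"]}

```bash
mkdir -p pics; ls
cat > h.py <<'E'
import numpy as np, cv2
from plant import manip
def save(p,n,crop=None,s=1):
    im=p["pixels"][:,:,::-1]
    if crop: l,t,r,b=crop; im=im[t:b,l:r]
    cv2.imwrite("pics/"+n+".png",cv2.resize(im,None,fx=s,fy=s,interpolation=cv2.INTER_CUBIC))
def ray(p,uv,z):
    K,R,t=(np.array(p[k]) for k in("camera_matrix","R","t"))
    c=-R.T@t; d=R.T@np.linalg.inv(K)@np.array([uv[0],uv[1],1.])
    return c+d*(z-c[2])/d[2]
def proj(p,X):
    K,R,t=(np.array(p[k]) for k in("camera_matrix","R","t"))
    q=K@(R@np.array(X)+t); return q[:2]/q[2]
E
python3 - <<'E'
from h import *
for n in("top","scene"):
    p=manip.get_image(n); save(p,n+"0",s=1.5)
    R=np.array(p["R"]);print(n,-R.T@np.array(p["t"]),R[2])
    for k,z in dict(tray1=.03,jar1=0,spatula=.032,bin=0,stand=0,plate_top=.032,dial_grip=.055,dial_pointer=.03,dial_mark=.03,amber=0,mortar=0,tin=0).items():
        for d in manip.tip_of(p,k)[:5]: print(k,np.round(d["conf"],2),np.round(d["uv"],1),np.round(ray(p,d["uv"],z),3))
E
```

```text
pics
top [0.46180374 0.03234662 1.55465297] [ 0.08640339  0.0085361  -0.99622366]
tray1 0.76 [159.9 222.7] [0.482 0.385 0.03 ]
tray1 0.75 [111.1 230.4] [0.458 0.552 0.03 ]
tray1 0.52 [164.1 223.4] [0.48  0.371 0.03 ]
tray1 0.49 [165.6 225.4] [0.473 0.366 0.03 ]
tray1 0.36 [160.8 227.2] [0.467 0.382 0.03 ]
jar1 0.76 [355.6 238.6] [ 0.418 -0.284  0.   ]
jar1 0.64 [273.2 232.7] [ 0.443 -0.     0.   ]
jar1 0.4 [158.8 222. ] [0.485 0.396 0.   ]
spatula 0.78 [319.  180.8] [ 0.617 -0.159  0.032]
bin 0.75 [216.2 210.2] [0.523 0.196 0.   ]
bin 0.41 [360.6 186.8] [ 0.597 -0.307  0.   ]
stand 0.65 [161.3 222. ] [0.485 0.387 0.   ]
plate_top 0.79 [299.5 179.3] [ 0.623 -0.093  0.032]
dial_grip 0.6 [354.6 235.4] [ 0.431 -0.27   0.055]
dial_grip 0.51 [163.7 226.2] [0.47  0.367 0.055]
dial_mark 0.59 [368.3 183.5] [ 0.606 -0.327  0.03 ]
amber 0.56 [218.3 153.6] [0.722 0.188 0.   ]
mortar 0.94 [179.5 172.2] [0.658 0.324 0.   ]
tin 0.63 [412.8 214.1] [ 0.5   -0.484  0.   ]
scene [ 1.24164884 -0.82014181  0.7623061 ] [-0.51797732  0.67028151 -0.5314341 ]
tray1 0.87 [280.6 147.4] [0.426 0.435 0.03 ]
tray
[... 201 characters left out ...]
] [ 0.425 -0.292  0.   ]
jar1 0.55 [208.3 205.4] [ 0.436 -0.014  0.   ]
spatula 0.6 [222.9 238. ] [ 0.616 -0.147  0.032]
bin 0.9 [270.8 188.3] [0.545 0.194 0.   ]
stand 0.59 [320.1 184.6] [0.675 0.316 0.   ]
stand 0.56 [285.2 163.8] [0.488 0.376 0.   ]
plate_top 0.83 [236.7 231.3] [ 0.628 -0.1    0.032]
dial_grip 0.79 [176.8 259.1] [ 0.594 -0.304  0.055]
dial_grip 0.42 [282.9 150.7] [0.477 0.373 0.055]
dial_pointer 0.77 [190.1 272.5] [ 0.637 -0.302  0.03 ]
dial_pointer 0.45 [235.4 232.5] [ 0.627 -0.105  0.03 ]
amber 0.62 [313.1 207.9] [0.727 0.173 0.   ]
mortar 0.64 [317.5 181.9] [0.658 0.327 0.   ]
mortar 0.34 [178.  258.5] [ 0.545 -0.26   0.   ]
tin 0.7 [ 99.7 295.7] [ 0.485 -0.475  0.   ]
```

View pics/top0.png

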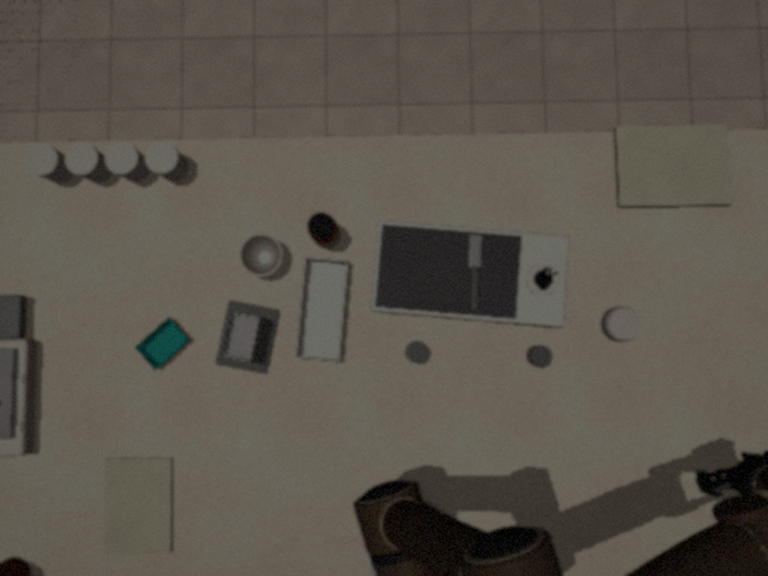

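View pics/scene0.png

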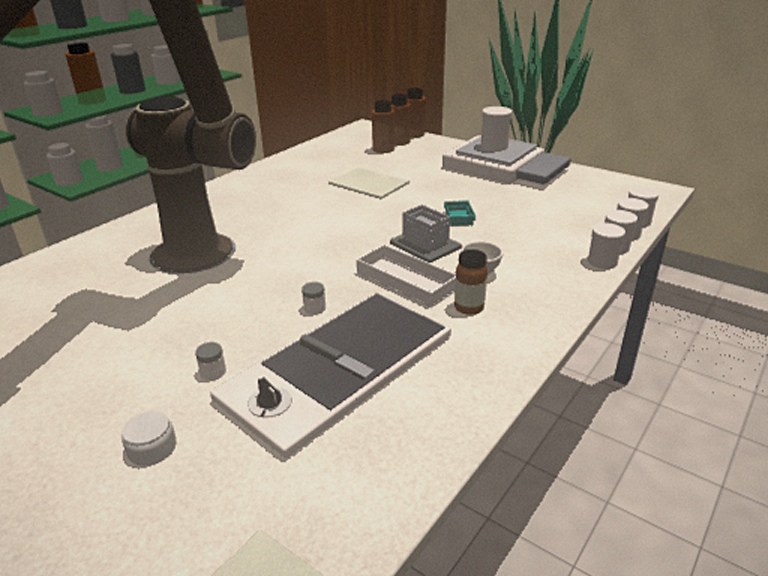

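The top view shows the spatula on the dark plate (~475,270), the nest on its grey stand (~247,337), and the turquoise decoy tray at (163,343). The bin is at (325,310) and the dial at (543,279). Two grey-lidded jars stand at (418,352) and (540,356). The tin is at (620,323), the amber jar at (323,230) and the mortar at (263,255). The white cylinders at the far left (40–180,160) have no grey lids, so they are not the jars.

Run:
```python
from h import *
s=manip.read_state();print(s["t"],s["eef_pos"],np.round(s["ee_rot"],3).tolist(),s["width"])
p=manip.get_image("top")
for k,z in dict(plate_top=.032,spatula=.04,bin=.04,stand=.012,tray1=.09,jar1=.056,dial_grip=.06).items():
    for d in manip.outline_of(p,k)[:2]:
        m=d["mask"].astype(np.uint8); ys,xs=np.nonzero(m)
        P=np.array([ray(p,q,z)[:2] for q in zip(xs,ys)],np.float32)*1000
        (c,w,a)=cv2.minAreaRect(P); print(k,round(d["conf"],2),d["bbox"],np.round(c),np.round(w),round(a,1))
w=manip.get_image("wrist");R=np.array(w["R"]);E=np.array(s["ee_rot"])
print("cam in tool",E.T@(-R.T@np.array(w["t"])-s["eef_pos"]),np.round(R@E,2).tolist(),w["camera_matrix"])
```

```text
1.3 [ 0.21591926 -0.58653301  0.30389072] [[0.938, 0.346, 0.0], [0.346, -0.938, -0.0], [0.0, 0.0, -1.0]] 0.08521211822049152
plate_top 0.54 [349.1, 233.0, 367.9, 245.6] [ 423. -291.] [57. 44.] 89.2
spatula 0.77 [311.6, 153.9, 320.8, 208.0] [ 618. -150.] [ 31. 174.] 88.6
spatula 0.61 [399.1, 202.7, 427.2, 225.0] [ 495. -472.] [77. 81.] 62.2
bin 0.68 [198.1, 171.9, 229.5, 241.9] [536. 197.] [103. 232.] 84.4
stand 0.56 [143.4, 201.0, 189.8, 250.1] [476. 372.] [121. 152.] 78.6
tray1 0.84 [92.7, 214.2, 127.0, 246.3] [465. 541.] [73. 98.] 44.8
tray1 0.81 [148.2, 207.6, 174.2, 239.4] [477. 370.] [ 75. 102.] 79.0
jar1 0.68 [350.8, 230.5, 367.5, 243.6] [ 425. -286.] [50. 40.] 89.2
jar1 0.68 [145.4, 206.6, 173.7, 237.7] [478. 380.] [ 79. 109.] 76.8
dial_grip 0.67 [312.8, 155.7, 318.4, 208.6] [ 614. -147.] [ 24. 169.] 88.6
dial_grip 0.15 [197.8, 172.4, 230.7, 242.1] [537. 194.] [102. 227.] 84.4
cam in tool [ 7.18540080e-02 -7.45591882e-05 -7.00160594e-02] [[0.0, 1.0, -0.0], [-0.96, 0.0, -0.29], [-0.29, 0.0, 0.96]] [[284.32399292   0.         260.17129641]
 [  0.         284.32399292 189.61591476]
 [  0.           0.           1.        ]]
```

servo_tool([
  {"grip": 1,"delta_pos": [40,45,0],"turn": [0,0,-7]},
  {"grip": 1,"delta_pos": [80,90,0],"turn": [0,0,-14]},
  {"grip": 1,"delta_pos": [120,135,0],"turn": [0,0,-21.6]},
  {"grip": 1,"delta_pos": [160,175,0],"turn": [0,0,-21.6]},
  {"grip": 1,"delta_pos": [200,220,0],"turn": [0,0,-21.6]},
  {"grip": 1,"delta_pos": [240,265,0],"turn": [0,0,-21.6]},
  {"grip": 1,"delta_pos": [280,310,0],"turn": [0,0,-21.6]},
  {"grip": 1,"delta_pos": [320,355,-20],"turn": [0,0,-21.6]},
  {"grip": 1,"delta_pos": [360,400,-40],"turn": [0,0,-21.6]},
  {"grip": 1,"delta_pos": [397,437,-60],"turn": [0,0,-21.6]},
])

```text
t: 3.0
eef_pos: [0.6143, -0.1477, 0.2437]
ee_rot: [[1.0, -0.023, 0.001], [-0.023, -1.0, -0.0], [0.001, 0.0, -1.0]]
wrist_force: [0.7, -0.4, 0.2]
width: 0.0854
gripper_force: 0.0
```

servo_tool([
  {"grip": 1,"delta_pos": [0,0,0],"turn": [0,0,0]},
])

```text
t: 3.12
eef_pos: [0.6138, -0.146, 0.2414]
ee_rot: [[1.0, -0.019, -0.003], [-0.019, -1.0, 0.002], [-0.003, -0.002, -1.0]]
wrist_force: [-0.4, 0.5, -0.1]
width: 0.0856
gripper_force: 0.0
```

Run:
```python
from h import *
s=manip.read_state();print(s["t"],s["eef_pos"],np.round(s["ee_rot"],3).tolist(),s["width"],s["wrist_force"])
p=manip.get_image("wrist");save(p,"w1",s=1.5)
q=manip.get_image("top");save(q,"t1",s=1.5)
for k,z in dict(plate_top=.032,spatula=.04,dial_grip=.055,dial_pointer=.03,dial_mark=.03).items():
    for d in manip.tip_of(p,k)[:2]: print(k,np.round(d["conf"],2),np.round(d["uv"],1),np.round(ray(p,d["uv"],z),4))
for d in manip.outline_of(p,"spatula")[:1]:
    ys,xs=np.nonzero(d["mask"]); P=np.array([ray(p,a,.042)[:2] for a in zip(xs,ys)],np.float32)*1000
    print(d["conf"],cv2.minAreaRect(P))
for k in("jar1",):
    for d in manip.tip_of(q,k): print(k,d["conf"],np.round(d["uv"]),np.round(ray(q,d["uv"],0),3))
```

```text
3.125 [ 0.61384296 -0.14598551  0.24135548] [[1.0, -0.019, -0.003], [-0.019, -1.0, 0.002], [-0.003, -0.002, -1.0]] 0.08558477871172385 [-0.43401156  0.54871689 -0.1266275 ]
plate_top 0.62 [207.5 173.7] [ 0.6183 -0.0932  0.032 ]
spatula 0.68 [266.1 177.9] [ 0.6149 -0.1522  0.04  ]
spatula 0.44 [165.5 305.8] [ 0.4664 -0.0356  0.04  ]
dial_grip 0.64 [430.  198.2] [ 0.596  -0.3075  0.055 ]
dial_pointer 0.82 [428.  164.8] [ 0.6229 -0.3155  0.03  ]
dial_mark 0.57 [446.5 180.1] [ 0.6065 -0.3369  0.03  ]
jar1 0.71 [276. 236.] [ 0.431 -0.008  0.   ]
jar1 0.49 [356. 238.] [ 0.419 -0.284  0.   ]
```

View pics/w1.png

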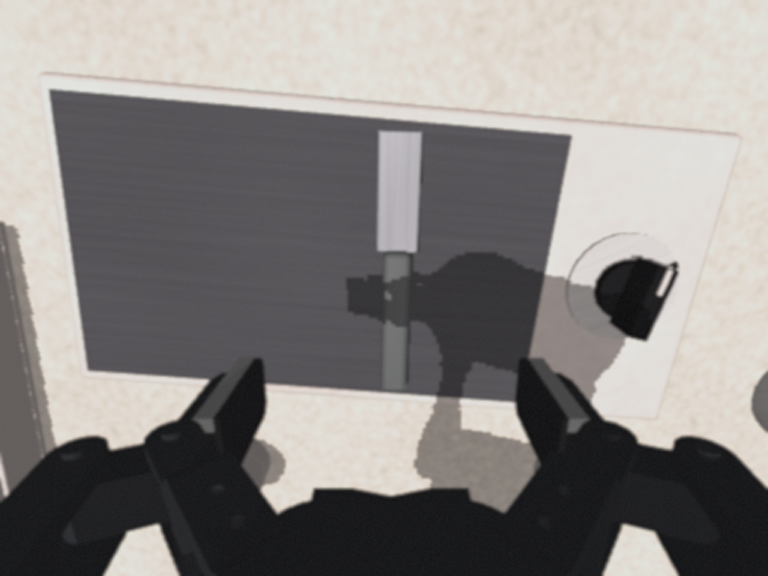

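View pics/t1.png

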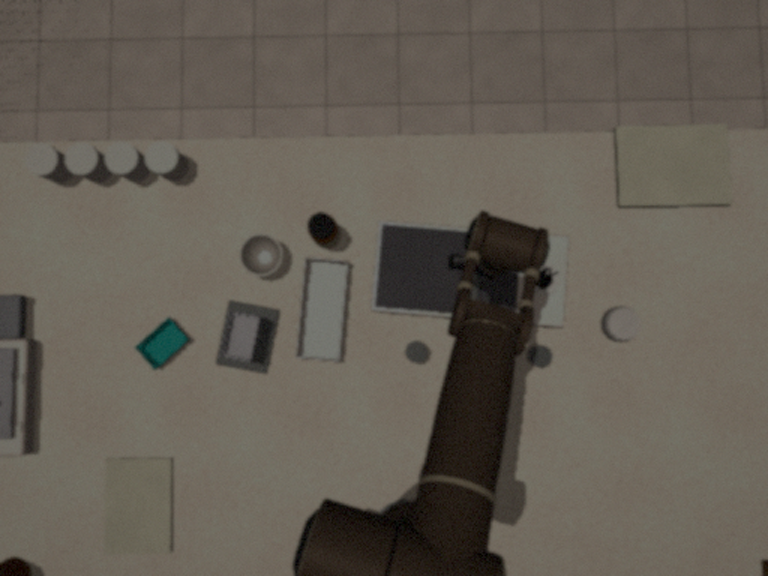

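Wrist view: the blade is at (400,190), the handle runs from (396,255) to (396,388), and the dial is at (640,295) with its pointer toward (670,280). The top view with the arm moved away shows only two jars, at (418,352) and (540,356). Next I descend on the spatula handle.

servo_tool([
  {"grip": 1,"delta_pos": [0,-1,-50],"turn": [0,0,0]},
  {"grip": 1,"delta_pos": [0,-1,-90],"turn": [0,0,0]},
  {"grip": 1,"delta_pos": [0,-1,-120],"turn": [0,0,0]},
  {"grip": 1,"delta_pos": [0,-1,-134],"turn": [0,0,0]},
  {"grip": 1,"delta_pos": [0,-1,-134],"turn": [0,0,0]},
  {"grip": -1,"delta_pos": [0,-1,-134],"turn": [0,0,0]},
  {"grip": -1,"delta_pos": [0,-1,-134],"turn": [0,0,0]},
  {"grip": -1,"delta_pos": [0,-1,-134],"turn": [0,0,0]},
  {"grip": -1,"delta_pos": [0,-1,-134],"turn": [0,0,0]},
  {"grip": -1,"delta_pos": [0,-1,-134],"turn": [0,0,0]},
])

```text
t: 4.82
eef_pos: [0.6136, -0.1507, 0.1109]
ee_rot: [[1.0, -0.024, 0.002], [-0.024, -1.0, -0.0], [0.002, 0.0, -1.0]]
wrist_force: [-0.0, 0.9, 5.1]
width: 0.0161
gripper_force: 61.6
```

servo_tool([
  {"grip": -1,"delta_pos": [0,0,20],"turn": [0,0,0]},
  {"grip": -1,"delta_pos": [0,0,60],"turn": [0,0,0]},
  {"grip": -1,"delta_pos": [-8,40,100],"turn": [0,0,-1]},
  {"grip": -1,"delta_pos": [-18,85,110],"turn": [0,0,-2]},
  {"grip": -1,"delta_pos": [-30,135,110],"turn": [0,0,-3]},
  {"grip": -1,"delta_pos": [-42,190,110],"turn": [0,0,-4]},
  {"grip": -1,"delta_pos": [-54,245,110],"turn": [0,0,-4.5]},
  {"grip": -1,"delta_pos": [-66,300,110],"turn": [0,0,-4.5]},
  {"grip": -1,"delta_pos": [-76,348,110],"turn": [0,0,-4.5]},
  {"grip": -1,"delta_pos": [-76,348,110],"turn": [0,0,-4.5]},
])

```text
t: 6.08
eef_pos: [0.5359, 0.2006, 0.2207]
ee_rot: [[0.995, -0.098, 0.0], [-0.098, -0.995, 0.001], [0.0, -0.001, -1.0]]
wrist_force: [0.1, -0.1, -0.6]
width: 0.016
gripper_force: 60.9
```

Run:
```python
from h import *
s=manip.read_state();print(s["t"],s["eef_pos"],s["width"],s["gripper_force"])
p=manip.get_image("wrist");save(p,"w2",s=1.2)
for d in manip.outline_of(p,"bin")[:1]:
    ys,xs=np.nonzero(d["mask"]); P=np.array([ray(p,a,.04)[:2] for a in zip(xs,ys)],np.float32)*1000
    print(d["conf"],cv2.minAreaRect(P))
```

```text
6.075 [0.53590662 0.20057695 0.22074565] 0.016025380006593495 60.920634269714355
0.76 ((554.0498046875, 194.957275390625), (100.84395599365234, 193.59434509277344), 84.39395904541016)
```

View pics/w2.png

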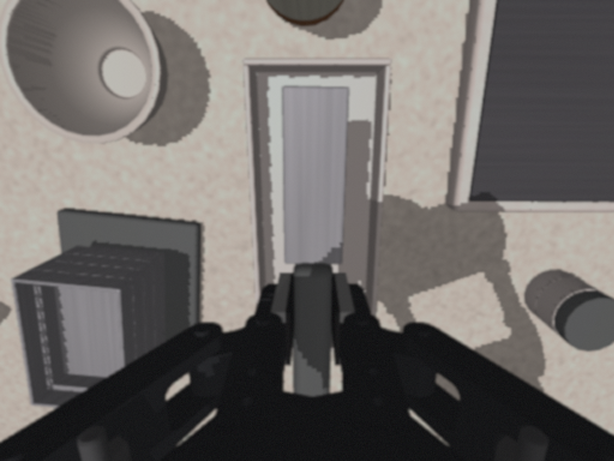

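Wrist view: the spatula is held over the bin, its blade between the bin walls (columns 250–388). Nest left at (100,340). Lowering and releasing.

servo_tool([
  {"grip": -1,"delta_pos": [0,-2,-50],"turn": [0,0,0]},
  {"grip": -1,"delta_pos": [0,-2,-100],"turn": [0,0,0]},
  {"grip": -1,"delta_pos": [0,-2,-125],"turn": [0,0,0]},
  {"grip": -1,"delta_pos": [0,-2,-135],"turn": [0,0,0]},
  {"grip": -1,"delta_pos": [0,-2,-136],"turn": [0,0,0]},
  {"grip": -0.2,"delta_pos": [0,-2,-136],"turn": [0,0,0]},
  {"grip": -0.2,"delta_pos": [0,-2,-136],"turn": [0,0,0]},
  {"grip": -0.2,"delta_pos": [0,-2,-136],"turn": [0,0,0]},
  {"grip": -0.2,"delta_pos": [0,-2,-90],"turn": [0,0,0]},
  {"grip": -0.2,"delta_pos": [0,-2,-30],"turn": [0,0,0]},
])

```text
t: 7.42
eef_pos: [0.5354, 0.1952, 0.1893]
ee_rot: [[0.995, -0.102, -0.004], [-0.102, -0.995, -0.001], [-0.004, 0.002, -1.0]]
wrist_force: [0.6, -0.3, -0.1]
width: 0.0343
gripper_force: 0.0
```

servo_tool([
  {"grip": 1,"delta_pos": [0,0,40],"turn": [0,0,0]},
  {"grip": 1,"delta_pos": [-15,45,75],"turn": [0,0,-2]},
  {"grip": 1,"delta_pos": [-30,90,80],"turn": [0,0,-4]},
  {"grip": 1,"delta_pos": [-45,135,80],"turn": [0,0,-5.5]},
  {"grip": 1,"delta_pos": [-60,175,80],"turn": [0,0,-5.5]},
  {"grip": 1,"delta_pos": [-60,175,80],"turn": [0,0,-5.5]},
  {"grip": 1,"delta_pos": [-60,175,80],"turn": [0,0,-5.5]},
])

```text
t: 8.3
eef_pos: [0.4767, 0.3703, 0.2699]
ee_rot: [[0.98, -0.197, 0.0], [-0.197, -0.98, -0.001], [0.0, 0.001, -1.0]]
wrist_force: [-0.4, -0.6, 0.4]
width: 0.0856
gripper_force: 0.0
```

Run:
```python
from h import *
s=manip.read_state();print(s["t"],s["eef_pos"],np.round(s["ee_rot"],3).tolist(),s["width"])
p=manip.get_image("wrist");save(p,"w3",s=1.5)
for k in("tray1","stand"):
  for d in manip.outline_of(p,k)[:2]:
    ys,xs=np.nonzero(d["mask"]); P=np.array([ray(p,a,.09)[:2] for a in zip(xs,ys)],np.float32)*1000
    print(k,d["conf"],d["bbox"],cv2.minAreaRect(P))
q=manip.get_image("top")
for d in manip.outline_of(q,"tray1")[:3]:
    ys,xs=np.nonzero(d["mask"]); P=np.array([ray(q,a,.09)[:2] for a in zip(xs,ys)],np.float32)*1000
    print(d["conf"],cv2.minAreaRect(P))
a=np.array(q["pixels"]);cv2.imwrite("pics/t2.png",cv2.resize(a[130:260,130:390,::-1],None,fx=3,fy=3))
```

```text
8.3 [0.47673067 0.37028447 0.26986622] [[0.98, -0.197, 0.0], [-0.197, -0.98, -0.001], [0.0, 0.001, -1.0]] 0.08562013387286677
tray1 0.67 [219.2, 127.7, 301.5, 238.7] ((475.4267272949219, 372.0462341308594), (70.96051788330078, 103.81333923339844), 78.60091400146484)
tray1 0.67 [53.7, 161.4, 152.2, 260.9] ((481.1976623535156, 519.384765625), (58.333152770996094, 91.18201446533203), 41.928653717041016)
0.62 ((476.7763366699219, 371.2221984863281), (71.10739135742188, 102.47283935546875), 78.7820816040039)
```

View pics/w3.png

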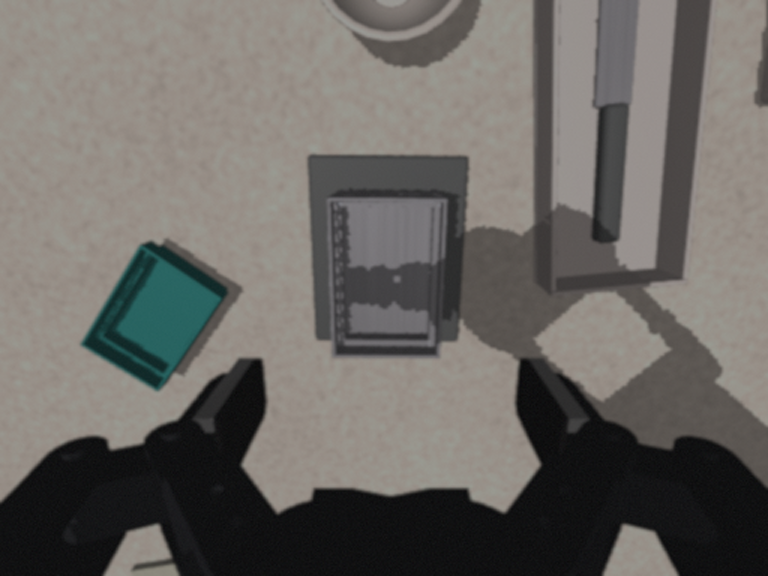

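The steel nest is at (388,275), measured 71 x 104 mm at rim height z=0.09, which matches the description. The turquoise tray at (155,315) is the decoy. The spatula lies in the bin at (610,120). I'll grip only the top collar.

servo_tool([
  {"grip": 1,"delta_pos": [-1,0.7,-50],"turn": [0,0,0]},
  {"grip": 1,"delta_pos": [-1,0.7,-90],"turn": [0,0,0]},
  {"grip": 1,"delta_pos": [-1,0.7,-115],"turn": [0,0,0]},
  {"grip": 1,"delta_pos": [-1,0.7,-127],"turn": [0,0,0]},
  {"grip": 1,"delta_pos": [-1,0.7,-127],"turn": [0,0,0]},
  {"grip": 1,"delta_pos": [-1,0.7,-127],"turn": [0,0,0]},
  {"grip": -1,"delta_pos": [-1,0.7,-127],"turn": [0,0,0]},
  {"grip": -1,"delta_pos": [-1,0.7,-127],"turn": [0,0,0]},
  {"grip": -1,"delta_pos": [-1,0.7,-127],"turn": [0,0,0]},
  {"grip": -1,"delta_pos": [-1,0.7,-127],"turn": [0,0,0]},
])

```text
t: 9.8
eef_pos: [0.4772, 0.3721, 0.1452]
ee_rot: [[0.98, -0.197, 0.003], [-0.197, -0.98, 0.002], [0.003, -0.003, -1.0]]
wrist_force: [-0.1, -0.3, 6.8]
width: 0.068
gripper_force: 68.5
```

Run:
```python
from h import *
s=manip.read_state();print(s["t"],s["eef_pos"],s["width"],s["gripper_force"],s["wrist_force"])
p=manip.get_image("scene");save(p,"s1",(230,110,350,220),5)
```

```text
9.8 [0.47721798 0.37214183 0.14517521] 0.06803677552477913 68.54020714759827 [-0.07086778 -0.25103721  6.84696096]
```

View pics/s1.png

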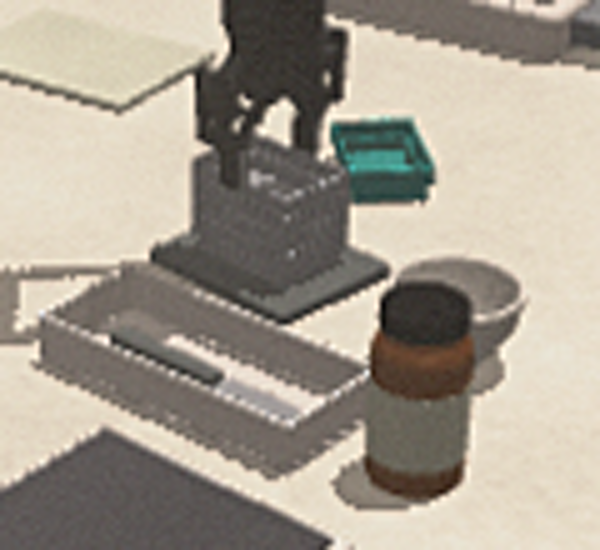

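Scene crop: the fingertip at (232,188) ends about 13 mm below the nest's rim line (~174), so the grip is on the top collar only. I'll lift slowly and check.

servo_tool([
  {"grip": -1,"delta_pos": [0,0,6],"turn": [0,0,0]},
  {"grip": -1,"delta_pos": [0,0,12],"turn": [0,0,0]},
  {"grip": -1,"delta_pos": [0,0,18],"turn": [0,0,0]},
  {"grip": -1,"delta_pos": [0,0,24],"turn": [0,0,0]},
  {"grip": -1,"delta_pos": [0,0,24],"turn": [0,0,0]},
])

```text
t: 10.48
eef_pos: [0.4763, 0.3713, 0.1675]
ee_rot: [[0.98, -0.197, 0.001], [-0.197, -0.98, 0.001], [0.001, -0.001, -1.0]]
wrist_force: [0.1, 1.5, -1.6]
width: 0.0681
gripper_force: 68.0
```

Run:
```python
from h import *
s=manip.read_state();print(s["t"],s["eef_pos"],s["width"],s["gripper_force"],s["wrist_force"])
p=manip.get_image("scene");save(p,"s2",(250,115,330,185),6)
```

```text
10.475 [0.47626076 0.37134042 0.16754952] 0.06811553416141686 67.96626091003418 [ 0.11121711  1.50697307 -1.64782208]
```

View pics/s2.png

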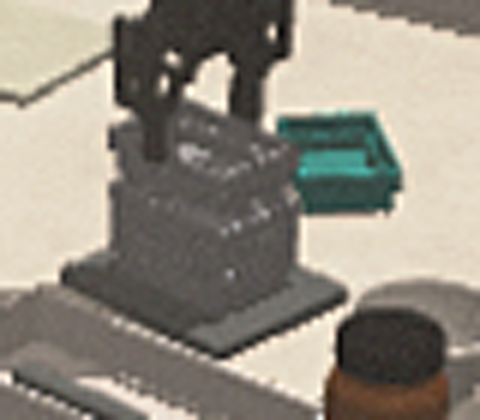

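Crop shows only the top tray lifted, with the nest of three still flush below it. The 1.6 N load also fits a single tray. Now I fix the plate pose.

Run:
```python
from h import *
p=manip.get_image("top"); g=p["pixels"].astype(int).sum(2)[140:225,240:400]
g=cv2.GaussianBlur(g.astype(np.float32),(3,3),0)
m=(g<215).astype(np.uint8); n,l,st,c=cv2.connectedComponentsWithStats(m)
print(np.median(g),[ (i,st[i].tolist()) for i in range(1,n) if st[i,4]>100])
i=1+st[1:,4].argmax(); ys,xs=np.nonzero(l==i)
P=np.array([ray(p,(x+240,y+140),.032)[:2] for x,y in zip(xs,ys)],np.float32)*1000
print(cv2.minAreaRect(P),P.mean(0))
```

```text
313.625 [(1, [11, 10, 96, 62, 5018]), (2, [116, 39, 13, 14, 135])]
((619.5847778320312, -89.4317626953125), (316.1864929199219, 186.554931640625), 84.21161651611328) [619.156   -89.93184]
```

servo_tool([
  {"grip": -1,"delta_pos": [0,0,30],"turn": [0,0,0]},
  {"grip": -1,"delta_pos": [10,-25,50],"turn": [0,0,1]},
  {"grip": -1,"delta_pos": [28,-70,52],"turn": [0,0,2]},
  {"grip": -1,"delta_pos": [46,-116,52],"turn": [0,0,3]},
  {"grip": -1,"delta_pos": [65,-164,52],"turn": [0,0,4]},
  {"grip": -1,"delta_pos": [84,-212,52],"turn": [0,0,5]},
  {"grip": -1,"delta_pos": [103,-260,52],"turn": [0,0,5.6]},
  {"grip": -1,"delta_pos": [122,-308,40],"turn": [0,0,5.6]},
  {"grip": -1,"delta_pos": [138,-350,20],"turn": [0,0,5.6]},
  {"grip": -1,"delta_pos": [151.6,-382,0],"turn": [0,0,5.6]},
])

```text
t: 11.82
eef_pos: [0.6279, -0.0129, 0.1662]
ee_rot: [[0.995, -0.102, 0.0], [-0.102, -0.995, -0.0], [0.0, 0.0, -1.0]]
wrist_force: [0.9, 0.3, -1.8]
width: 0.0682
gripper_force: 68.7
```

servo_tool([
  {"grip": -1,"delta_pos": [0,0,-15],"turn": [0,0,0]},
  {"grip": -1,"delta_pos": [0,0,-30],"turn": [0,0,0]},
  {"grip": -1,"delta_pos": [0,0,-40],"turn": [0,0,0]},
  {"grip": -1,"delta_pos": [0,0,-46],"turn": [0,0,0]},
  {"grip": -1,"delta_pos": [0,0,-48],"turn": [0,0,0]},
  {"grip": -1,"delta_pos": [0,0,-50],"turn": [0,0,0]},
  {"grip": -1,"delta_pos": [0,0,-50],"turn": [0,0,0]},
])

```text
t: 12.7
eef_pos: [0.628, -0.0107, 0.1175]
ee_rot: [[0.995, -0.101, 0.001], [-0.101, -0.995, -0.0], [0.001, -0.0, -1.0]]
wrist_force: [0.4, -0.3, -2.1]
width: 0.068
gripper_force: 68.8
```

servo_tool([
  {"grip": -1,"delta_pos": [0,0,-1],"turn": [0,0,0]},
  {"grip": -1,"delta_pos": [0,0,-2],"turn": [0,0,0]},
  {"grip": -1,"delta_pos": [0,0,-2],"turn": [0,0,0]},
])

```text
t: 13.08
eef_pos: [0.628, -0.0108, 0.1173]
ee_rot: [[0.995, -0.101, 0.0], [-0.101, -0.995, 0.0], [0.0, -0.0, -1.0]]
wrist_force: [-4.4, -0.2, 9.0]
width: 0.0684
gripper_force: 70.0
```

Contact with the plate. I'll release, then rise and go back over the nest, whose next rim is at z=0.074.

servo_tool([
  {"grip": 1,"delta_pos": [0,0,1],"turn": [0,0,0]},
  {"grip": 1,"delta_pos": [0,0,1],"turn": [0,0,0]},
  {"grip": 1,"delta_pos": [0,0,1],"turn": [0,0,0]},
  {"grip": 1,"delta_pos": [0,0,3],"turn": [0,0,0]},
  {"grip": 1,"delta_pos": [0,0,40],"turn": [0,0,0]},
  {"grip": 1,"delta_pos": [0,0,90],"turn": [0,0,0]},
  {"grip": 1,"delta_pos": [-20,45,135],"turn": [0,0,-1]},
  {"grip": 1,"delta_pos": [-40,95,145],"turn": [0,0,-2]},
  {"grip": 1,"delta_pos": [-60,145,145],"turn": [0,0,-3]},
  {"grip": 1,"delta_pos": [-80,195,145],"turn": [0,0,-4]},
])

```text
t: 14.32
eef_pos: [0.5469, 0.1856, 0.2606]
ee_rot: [[0.985, -0.171, 0.001], [-0.171, -0.985, 0.0], [0.001, -0.001, -1.0]]
wrist_force: [-0.2, 0.4, -0.0]
width: 0.0855
gripper_force: 0.0
```

servo_tool([
  {"grip": 1,"delta_pos": [-18,45,0],"turn": [0,0,-1]},
  {"grip": 1,"delta_pos": [-36,95,0],"turn": [0,0,-1.6]},
  {"grip": 1,"delta_pos": [-54,145,0],"turn": [0,0,-1.6]},
  {"grip": 1,"delta_pos": [-71.6,187,0],"turn": [0,0,-1.6]},
  {"grip": 1,"delta_pos": [-71.6,187,0],"turn": [0,0,-1.6]},
  {"grip": 1,"delta_pos": [-71.6,187,0],"turn": [0,0,-1.6]},
])

```text
t: 15.08
eef_pos: [0.4759, 0.3709, 0.2597]
ee_rot: [[0.98, -0.197, -0.0], [-0.197, -0.98, -0.001], [0.0, 0.001, -1.0]]
wrist_force: [0.2, -0.1, -0.0]
width: 0.0849
gripper_force: 0.0
```

Run:
```python
from h import *
s=manip.read_state();print(s["t"],s["eef_pos"],np.round(s["ee_rot"],3).tolist(),s["width"])
p=manip.get_image("wrist");q=manip.get_image("top");save(q,"t3",(120,130,400,260),2.8)
for n,r,zz in(("w",p,.074),("t",q,.062)):
 for k in("tray1","jar1"):
  for d in manip.outline_of(r,k)[:4]:
    z=.056 if k=="jar1" else zz
    ys,xs=np.nonzero(d["mask"]); P=np.array([ray(r,a,z)[:2] for a in zip(xs,ys)],np.float32)*1000
    c=cv2.minAreaRect(P);print(n,k,d["conf"],np.round(d["bbox"]),np.round(c[0],1),np.round(c[1],1),round(c[2],1))
```

```text
15.075 [0.47586248 0.37088923 0.25970077] [[0.98, -0.197, -0.0], [-0.197, -0.98, -0.001], [0.0, 0.001, -1.0]] 0.08492554039358943
w tray1 0.92 [225. 131. 300. 236.] [475.2 371.3] [ 69.5 102.7] 78.5
w tray1 0.62 [258. 127. 285. 128.] [525.3 349.1] [26.4  0.9] 78.7
w tray1 0.57 [234. 125. 260. 128.] [528.8 371.3] [20.3  2.6] 78.7
w tray1 0.57 [ 46. 163. 151. 263.] [477.3 528.8] [62.3 96.3] 40.9
t tray1 0.61 [265. 163. 289. 192.] [625.3 -10.8] [ 72.  105.5] 86.1
t tray1 0.57 [153. 209. 172. 241.] [476.9 372.5] [ 72.1 100.7] 79.8
t jar1 0.71 [349. 232. 368. 246.] [ 423.5 -285.6] [56.6 49.6] 89.2
t jar1 0.49 [266. 230. 286. 240.] [438.8 -11.8] [46.7 46.4] 89.2
```

View pics/t3.png

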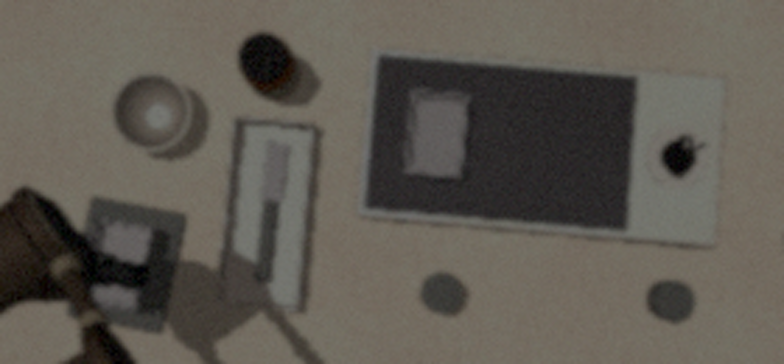

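The first tray is on the plate at (437,135), and the nest has stayed in place. Now the second tray.

servo_tool([
  {"grip": 1,"delta_pos": [0,0,-50],"turn": [0,0,0]},
  {"grip": 1,"delta_pos": [0,0,-95],"turn": [0,0,0]},
  {"grip": 1,"delta_pos": [0,0,-120],"turn": [0,0,0]},
  {"grip": 1,"delta_pos": [0,0,-132],"turn": [0,0,0]},
  {"grip": 1,"delta_pos": [0,0,-132],"turn": [0,0,0]},
  {"grip": 1,"delta_pos": [0,0,-132],"turn": [0,0,0]},
  {"grip": -1,"delta_pos": [0,0,-132],"turn": [0,0,0]},
  {"grip": -1,"delta_pos": [0,0,-132],"turn": [0,0,0]},
  {"grip": -1,"delta_pos": [0,0,-132],"turn": [0,0,0]},
  {"grip": -1,"delta_pos": [0,0,-132],"turn": [0,0,0]},
])

```text
t: 16.62
eef_pos: [0.4773, 0.3721, 0.1302]
ee_rot: [[0.98, -0.197, 0.003], [-0.197, -0.98, 0.002], [0.003, -0.003, -1.0]]
wrist_force: [-0.1, -0.4, 6.3]
width: 0.0684
gripper_force: 68.3
```

servo_tool([
  {"grip": -1,"delta_pos": [0,0,6],"turn": [0,0,0]},
  {"grip": -1,"delta_pos": [0,0,12],"turn": [0,0,0]},
  {"grip": -1,"delta_pos": [0,0,18],"turn": [0,0,0]},
  {"grip": -1,"delta_pos": [0,0,24],"turn": [0,0,0]},
  {"grip": -1,"delta_pos": [0,0,24],"turn": [0,0,0]},
  {"grip": -1,"delta_pos": [0,0,24],"turn": [0,0,0]},
])

```text
t: 17.38
eef_pos: [0.4758, 0.371, 0.1518]
ee_rot: [[0.98, -0.197, -0.0], [-0.197, -0.98, -0.0], [-0.0, 0.0, -1.0]]
wrist_force: [-0.7, 0.3, -0.6]
width: 0.0681
gripper_force: 67.8
```

Run:
```python
from h import *
s=manip.read_state();print(s["t"],s["eef_pos"],s["width"],s["gripper_force"],s["wrist_force"])
p=manip.get_image("scene");save(p,"s3",(250,115,330,185),6)
```

```text
17.375 [0.47580829 0.37104208 0.15177436] 0.06809841970171852 67.76775598526001 [-0.72050554  0.32909307 -0.57201592]
```

View pics/s3.png

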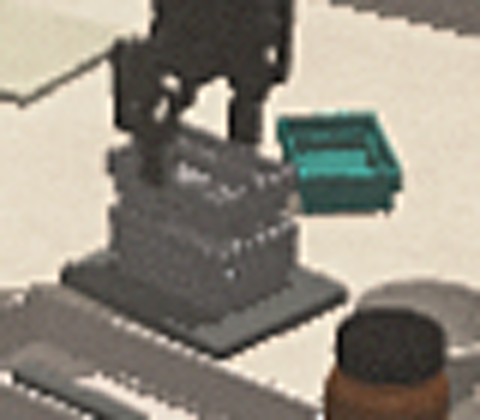

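Single tray lifted again (load small, nest of two flush). Carrying it to the second place.

servo_tool([
  {"grip": -1,"delta_pos": [0,0,35],"turn": [0,0,0]},
  {"grip": -1,"delta_pos": [7,-25,65],"turn": [0,0,1]},
  {"grip": -1,"delta_pos": [20,-75,70],"turn": [0,0,2]},
  {"grip": -1,"delta_pos": [34,-125,70],"turn": [0,0,3]},
  {"grip": -1,"delta_pos": [48,-175,70],"turn": [0,0,4]},
  {"grip": -1,"delta_pos": [62,-225,70],"turn": [0,0,5]},
  {"grip": -1,"delta_pos": [76,-275,70],"turn": [0,0,5.6]},
  {"grip": -1,"delta_pos": [90,-325,70],"turn": [0,0,5.6]},
  {"grip": -1,"delta_pos": [104,-375,70],"turn": [0,0,5.6]},
  {"grip": -1,"delta_pos": [118,-425,70],"turn": [0,0,5.6]},
])

```text
t: 18.68
eef_pos: [0.594, -0.0555, 0.2216]
ee_rot: [[0.995, -0.101, -0.0], [-0.101, -0.995, 0.0], [-0.0, -0.0, -1.0]]
wrist_force: [1.4, 0.2, -1.7]
width: 0.0684
gripper_force: 68.6
```

servo_tool([
  {"grip": -1,"delta_pos": [11,-45,-20],"turn": [0,0,0]},
  {"grip": -1,"delta_pos": [21,-81,-50],"turn": [0,0,0]},
  {"grip": -1,"delta_pos": [21,-81.7,-80],"turn": [0,0,0]},
  {"grip": -1,"delta_pos": [21,-81.7,-95],"turn": [0,0,0]},
  {"grip": -1,"delta_pos": [21,-81.7,-102],"turn": [0,0,0]},
  {"grip": -1,"delta_pos": [21,-81.7,-104],"turn": [0,0,0]},
  {"grip": -1,"delta_pos": [21,-81.7,-105.5],"turn": [0,0,0]},
  {"grip": -1,"delta_pos": [21,-81.7,-106.5],"turn": [0,0,0]},
  {"grip": -1,"delta_pos": [21,-81.7,-106.5],"turn": [0,0,0]},
])

```text
t: 19.8
eef_pos: [0.6155, -0.1351, 0.1183]
ee_rot: [[0.995, -0.1, 0.001], [-0.1, -0.995, 0.0], [0.001, -0.0, -1.0]]
wrist_force: [-4.1, 1.9, 7.9]
width: 0.0678
gripper_force: 69.7
```

servo_tool([
  {"grip": 1,"delta_pos": [0,0,1],"turn": [0,0,0]},
  {"grip": 1,"delta_pos": [0,0,1],"turn": [0,0,0]},
  {"grip": 1,"delta_pos": [0,0,1],"turn": [0,0,0]},
  {"grip": 1,"delta_pos": [0,0,3],"turn": [0,0,0]},
  {"grip": 1,"delta_pos": [0,0,40],"turn": [0,0,0]},
  {"grip": 1,"delta_pos": [0,0,90],"turn": [0,0,0]},
  {"grip": 1,"delta_pos": [-35,25,120],"turn": [0,0,10]},
  {"grip": 1,"delta_pos": [-70,50,120],"turn": [0,0,20]},
  {"grip": 1,"delta_pos": [-105,75,120],"turn": [0,0,30]},
  {"grip": 1,"delta_pos": [-140,100,120],"turn": [0,0,40]},
])

```text
t: 21.05
eef_pos: [0.4738, -0.0349, 0.2355]
ee_rot: [[0.824, 0.567, 0.001], [0.567, -0.824, 0.0], [0.0, 0.0, -1.0]]
wrist_force: [0.9, -0.3, -0.5]
width: 0.0854
gripper_force: 0.0
```

servo_tool([
  {"grip": 1,"delta_pos": [-20,15,0],"turn": [0,0,10]},
  {"grip": 1,"delta_pos": [-38,27,0],"turn": [0,0,20]},
  {"grip": 1,"delta_pos": [-38,27,0],"turn": [0,0,30]},
  {"grip": 1,"delta_pos": [-38,27,0],"turn": [0,0,40]},
  {"grip": 1,"delta_pos": [-38,27,0],"turn": [0,0,50]},
  {"grip": 1,"delta_pos": [-38,27,0],"turn": [0,0,50]},
  {"grip": 1,"delta_pos": [-38,27,0],"turn": [0,0,50]},
])

```text
t: 21.92
eef_pos: [0.4369, -0.0085, 0.2354]
ee_rot: [[0.103, 0.995, 0.0], [0.995, -0.103, 0.0], [0.0, 0.0, -1.0]]
wrist_force: [0.4, -0.3, 0.2]
width: 0.0851
gripper_force: 0.0
```

Run:
```python
from h import *
s=manip.read_state();print(s["t"],s["eef_pos"],np.round(s["ee_rot"],3).tolist(),s["width"],np.round(s["joint_positions"]))
p=manip.get_image("wrist");q=manip.get_image("top");c=manip.get_image("scene");save(p,"w4",s=1.2)
for n,r in(("w",p),("t",q),("s",c)):
  for d in manip.tip_of(r,"jar1")[:3]: print(n,"jar tip",round(d["conf"],2),np.round(d["uv"]),np.round(ray(r,d["uv"],0)*1000,1))
  for d in manip.outline_of(r,"tray1")[:4]:
    ys,xs=np.nonzero(d["mask"]); P=np.array([ray(r,a,.062)[:2] for a in zip(xs,ys)],np.float32)*1000
    k=cv2.minAreaRect(P);print(n,d["conf"],np.round(d["bbox"]),np.round(k[0],1),np.round(k[1],1),round(k[2],1))
```

```text
21.925 [ 0.4369147  -0.00853601  0.23539105] [[0.103, 0.995, 0.0], [0.995, -0.103, 0.0], [0.0, 0.0, -1.0]] 0.08514802652480787 [ -7.   1. 121.   0.  57.  -1.]
w jar tip 0.86 [262. 179.] [436.7 -15.2   0. ]
w 0.93 [394. 248. 511. 306.] [ 611.2 -112.8] [ 57.5 121.7] 74.0
w 0.72 [403. 130. 512. 208.] [613.5  -9.4] [ 71.6 100.4] 84.9
t jar tip 0.65 [355. 238.] [ 421.5 -282.3    0. ]
t 0.81 [265. 163. 287. 192.] [627.6 -11.2] [ 71.4 102.9] 83.9
t 0.81 [303. 167. 320. 200.] [ 615.6 -134. ] [ 70.2 102.1] 84.4
t 0.81 [151. 206. 177. 239.] [476.2 370.2] [70.5 99.3] 78.2
t 0.8 [ 92. 213. 124. 244.] [464. 552.] [ 69.5 101. ] 41.4
s jar tip 0.84 [143. 248.] [ 430.4 -289.7    0. ]
s jar tip 0.63 [209. 200.] [417.9   8.8   0. ]
s jar tip 0.2 [268. 189.] [540.1 186.6   0. ]
s 0.85 [207. 218. 248. 246.] [ 628.2 -144.6] [ 89.7 121.9] 85.2
s 0.8 [268. 144. 299. 161.] [487.9 355.9] [ 84.9 116.5] 81.4
s 0.78 [297. 134. 316. 151.] [515.7 488.9] [ 73.8 148.1] 39.6
s 0.65 [234. 198. 276. 225.] [639.7 -22.4] [ 91.4 125.3] 82.4
```

View pics/w4.png

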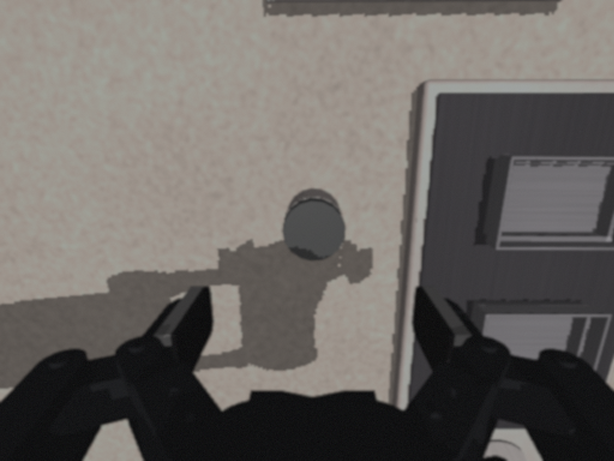

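The grey-lidded jar sits at (314,229) in the wrist view. Both trays are flat on the plate at (555,200) and (545,350), parallel to it. Grasping the jar.

servo_tool([
  {"grip": 1,"delta_pos": [0.5,-4.5,-50],"turn": [0,0,0]},
  {"grip": 1,"delta_pos": [0.5,-4.5,-95],"turn": [0,0,0]},
  {"grip": 1,"delta_pos": [0.5,-4.5,-125],"turn": [0,0,0]},
  {"grip": 1,"delta_pos": [0.5,-4.5,-138],"turn": [0,0,0]},
  {"grip": 1,"delta_pos": [0.5,-4.5,-138],"turn": [0,0,0]},
  {"grip": -1,"delta_pos": [0.5,-4.5,-138],"turn": [0,0,0]},
  {"grip": -1,"delta_pos": [0.5,-4.5,-138],"turn": [0,0,0]},
  {"grip": -1,"delta_pos": [0.5,-4.5,-138],"turn": [0,0,0]},
  {"grip": -1,"delta_pos": [0.5,-4.5,-138],"turn": [0,0,0]},
  {"grip": -1,"delta_pos": [0.5,-4.5,-138],"turn": [0,0,0]},
])

```text
t: 23.62
eef_pos: [0.4386, -0.0131, 0.099]
ee_rot: [[0.101, 0.995, 0.003], [0.995, -0.101, -0.0], [-0.0, 0.003, -1.0]]
wrist_force: [0.0, 0.4, 4.8]
width: 0.0474
gripper_force: 61.5
```

servo_tool([
  {"grip": -1,"delta_pos": [0,0,25],"turn": [0,0,0]},
  {"grip": -1,"delta_pos": [0,0,70],"turn": [0,0,0]},
  {"grip": -1,"delta_pos": [20,0,110],"turn": [0,0,0]},
  {"grip": -1,"delta_pos": [65,0.5,110],"turn": [0,0,0]},
  {"grip": -1,"delta_pos": [110,1,110],"turn": [0,0,0]},
  {"grip": -1,"delta_pos": [155,1,110],"turn": [0,0,0]},
  {"grip": -1,"delta_pos": [185,1.5,110],"turn": [0,0,0]},
  {"grip": -1,"delta_pos": [190,1.5,100],"turn": [0,0,0]},
  {"grip": -1,"delta_pos": [190,1.5,85],"turn": [0,0,0]},
  {"grip": -1,"delta_pos": [190,1.5,85],"turn": [0,0,0]},
])

```text
t: 24.88
eef_pos: [0.624, -0.0113, 0.1794]
ee_rot: [[0.101, 0.995, -0.007], [0.995, -0.101, 0.001], [-0.0, -0.007, -1.0]]
wrist_force: [-1.6, -1.0, -1.8]
width: 0.0473
gripper_force: 62.3
```

servo_tool([
  {"grip": -1,"delta_pos": [0,0,-15],"turn": [0,0,0]},
  {"grip": -1,"delta_pos": [0,0,-30],"turn": [0,0,0]},
  {"grip": -1,"delta_pos": [0,0,-40],"turn": [0,0,0]},
  {"grip": -1,"delta_pos": [0,0,-46],"turn": [0,0,0]},
  {"grip": -1,"delta_pos": [0,0,-49],"turn": [0,0,0]},
  {"grip": -1,"delta_pos": [0,0,-50],"turn": [0,0,0]},
  {"grip": -1,"delta_pos": [0,0,-50],"turn": [0,0,0]},
])

```text
t: 25.75
eef_pos: [0.6271, -0.0115, 0.1336]
ee_rot: [[0.101, 0.995, -0.001], [0.995, -0.101, 0.0], [-0.0, -0.001, -1.0]]
wrist_force: [-4.4, 0.1, 4.8]
width: 0.0475
gripper_force: 62.9
```

servo_tool([
  {"grip": -0.1,"delta_pos": [0,0,0.5],"turn": [0,0,0]},
  {"grip": 0.2,"delta_pos": [0,0,0.5],"turn": [0,0,0]},
  {"grip": 0.4,"delta_pos": [0,0,0.5],"turn": [0,0,0]},
  {"grip": 0.4,"delta_pos": [0,0,20],"turn": [0,0,0]},
  {"grip": 0.4,"delta_pos": [0,0,65],"turn": [0,0,0]},
  {"grip": 1,"delta_pos": [0,0,105],"turn": [0,0,0]},
  {"grip": 1,"delta_pos": [-30,-40,105],"turn": [0,0,0]},
  {"grip": 1,"delta_pos": [-60,-80,105],"turn": [0,0,0]},
  {"grip": 1,"delta_pos": [-92,-122,105],"turn": [0,0,0]},
  {"grip": 1,"delta_pos": [-124,-165,105],"turn": [0,0,0]},
])

```text
t: 27.0
eef_pos: [0.5031, -0.1779, 0.2391]
ee_rot: [[0.1, 0.995, 0.003], [0.995, -0.1, -0.001], [-0.001, 0.003, -1.0]]
wrist_force: [0.4, -1.0, -0.5]
width: 0.0855
gripper_force: 0.0
```

servo_tool([
  {"grip": 1,"delta_pos": [-32,-43,0],"turn": [0,0,0]},
  {"grip": 1,"delta_pos": [-64,-86,0],"turn": [0,0,0]},
  {"grip": 1,"delta_pos": [-83,-112,0],"turn": [0,0,0]},
  {"grip": 1,"delta_pos": [-83,-112,0],"turn": [0,0,0]},
  {"grip": 1,"delta_pos": [-83,-112,0],"turn": [0,0,0]},
])

```text
t: 27.62
eef_pos: [0.421, -0.2884, 0.2383]
ee_rot: [[0.101, 0.995, 0.002], [0.995, -0.101, -0.0], [-0.0, 0.002, -1.0]]
wrist_force: [-0.6, -0.9, 0.2]
width: 0.0857
gripper_force: 0.0
```

Run:
```python
from h import *
s=manip.read_state();print(s["t"],s["eef_pos"],np.round(s["ee_rot"],3).tolist(),s["width"])
p=manip.get_image("wrist");q=manip.get_image("top");c=manip.get_image("scene")
a=cv2.resize(p["pixels"],None,fx=1.1,fy=1.1)
b=cv2.resize(c["pixels"][170:320,60:310],(a.shape[1]*0+235,141));o=a.copy();o[:141,:235]=b
b=cv2.resize(q["pixels"][140:230,240:390],(235,141));o[:141,-235:]=b
cv2.imwrite("pics/m1.png",o[:,:,::-1])
for n,r in(("w",p),("t",q),("s",c)):
  for d in manip.tip_of(r,"jar1")[:3]: print(n,"jar tip",round(d["conf"],2),np.round(d["uv"]),np.round(ray(r,d["uv"],0)*1000,1))
for d in manip.outline_of(p,"jar1")[:2]: print(d["conf"],d["bbox"])
```

```text
27.625 [ 0.42099322 -0.28841396  0.23826124] [[0.101, 0.995, 0.002], [0.995, -0.101, -0.0], [-0.0, 0.002, -1.0]] 0.08566890016446066
w jar tip 0.96 [265. 175.] [ 424.5 -292.3    0. ]
w jar tip 0.23 [450. 185.] [ 630.3 -324.9    0. ]
t jar tip 0.63 [298. 181.] [619.5 -90.5   0. ]
t jar tip 0.62 [356. 236.] [ 425.6 -284.2    0. ]
t jar tip 0.52 [271. 178.] [632.1   3.1   0. ]
s jar tip 0.7 [252. 214.] [587.3  29.9   0. ]
s jar tip 0.55 [142. 248.] [ 429.  -289.6    0. ]
0.87 [238.5, 152.5, 289.5, 211.6]
```

View pics/m1.png

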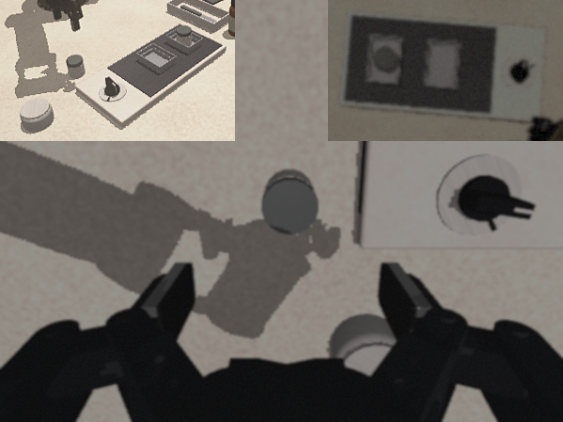

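Insets: the jar stands upright in tray 1 and the second tray is flat and empty. The second jar is at (290,206), clear of the tin at (360,345). Grasping it.

servo_tool([
  {"grip": 1,"delta_pos": [3.5,-3,-50],"turn": [0,0,0]},
  {"grip": 1,"delta_pos": [3.5,-3,-95],"turn": [0,0,0]},
  {"grip": 1,"delta_pos": [3.5,-3,-125],"turn": [0,0,0]},
  {"grip": 1,"delta_pos": [3.5,-3,-140],"turn": [0,0,0]},
  {"grip": 1,"delta_pos": [3.5,-3,-140],"turn": [0,0,0]},
  {"grip": -1,"delta_pos": [3.5,-3,-140],"turn": [0,0,0]},
  {"grip": -1,"delta_pos": [3.5,-3,-140],"turn": [0,0,0]},
  {"grip": -1,"delta_pos": [3.5,-3,-140],"turn": [0,0,0]},
  {"grip": -1,"delta_pos": [3.5,-3,-140],"turn": [0,0,0]},
  {"grip": -1,"delta_pos": [3.5,-3,-140],"turn": [0,0,0]},
])

```text
t: 29.22
eef_pos: [0.425, -0.2925, 0.0992]
ee_rot: [[0.101, 0.995, 0.002], [0.995, -0.101, -0.002], [-0.002, 0.003, -1.0]]
wrist_force: [0.0, 0.6, 7.0]
width: 0.0476
gripper_force: 62.4
```

servo_tool([
  {"grip": -1,"delta_pos": [0,0,25],"turn": [0,0,0]},
  {"grip": -1,"delta_pos": [0,0,70],"turn": [0,0,0]},
  {"grip": -1,"delta_pos": [20,16,110],"turn": [0,0,0]},
  {"grip": -1,"delta_pos": [55,45,110],"turn": [0,0,0]},
  {"grip": -1,"delta_pos": [92,75,110],"turn": [0,0,0]},
  {"grip": -1,"delta_pos": [130,107,110],"turn": [0,0,0]},
  {"grip": -1,"delta_pos": [165,135,110],"turn": [0,0,0]},
  {"grip": -1,"delta_pos": [187,153,110],"turn": [0,0,0]},
  {"grip": -1,"delta_pos": [191.5,157,95],"turn": [0,0,0]},
  {"grip": -1,"delta_pos": [191.5,157,85],"turn": [0,0,0]},
])

```text
t: 30.48
eef_pos: [0.614, -0.1343, 0.1804]
ee_rot: [[0.1, 0.995, -0.003], [0.995, -0.1, 0.0], [0.0, -0.003, -1.0]]
wrist_force: [0.2, -0.1, -2.8]
width: 0.0477
gripper_force: 62.4
```

servo_tool([
  {"grip": -1,"delta_pos": [0,0,0],"turn": [0,0,0]},
  {"grip": -1,"delta_pos": [0,0,-15],"turn": [0,0,0]},
  {"grip": -1,"delta_pos": [0,0,-30],"turn": [0,0,0]},
  {"grip": -1,"delta_pos": [0,0,-40],"turn": [0,0,0]},
  {"grip": -1,"delta_pos": [0,0,-46],"turn": [0,0,0]},
  {"grip": -1,"delta_pos": [0,0,-49],"turn": [0,0,0]},
  {"grip": -1,"delta_pos": [0,0,-50],"turn": [0,0,0]},
  {"grip": -1,"delta_pos": [0,0,-50],"turn": [0,0,0]},
])

```text
t: 31.48
eef_pos: [0.6151, -0.1344, 0.1338]
ee_rot: [[0.101, 0.995, -0.002], [0.995, -0.101, 0.0], [0.0, -0.002, -1.0]]
wrist_force: [-3.6, 1.0, 4.9]
width: 0.0473
gripper_force: 63.1
```

servo_tool([
  {"grip": -0.1,"delta_pos": [0,0,0.5],"turn": [0,0,0]},
  {"grip": 0.2,"delta_pos": [0,0,0.5],"turn": [0,0,0]},
  {"grip": 0.4,"delta_pos": [0,0,0.5],"turn": [0,0,0]},
  {"grip": 0.4,"delta_pos": [0,0,20],"turn": [0,0,0]},
  {"grip": 0.4,"delta_pos": [0,0,65],"turn": [0,0,0]},
  {"grip": 0.4,"delta_pos": [0,-10,100],"turn": [0,0,0]},
  {"grip": 0.4,"delta_pos": [-5,-60,100],"turn": [0,0,0]},
  {"grip": 0.4,"delta_pos": [-10,-110,100],"turn": [0,0,0]},
  {"grip": 0.4,"delta_pos": [-15,-155,100],"turn": [0,0,0]},
  {"grip": 0.4,"delta_pos": [-19.5,-173,100],"turn": [0,0,0]},
])

```text
t: 32.72
eef_pos: [0.596, -0.3103, 0.2341]
ee_rot: [[0.103, 0.995, 0.002], [0.995, -0.103, -0.002], [-0.001, 0.003, -1.0]]
wrist_force: [0.9, -0.0, 0.3]
width: 0.0598
gripper_force: 0.0
```

servo_tool([
  {"grip": 0.4,"delta_pos": [0,0,0],"turn": [0,0,0]},
  {"grip": 0.4,"delta_pos": [0,0,0],"turn": [0,0,0]},
])

```text
t: 32.98
eef_pos: [0.5961, -0.3061, 0.2326]
ee_rot: [[0.1, 0.995, 0.0], [0.995, -0.1, 0.001], [0.001, -0.0, -1.0]]
wrist_force: [0.6, -0.0, -1.0]
width: 0.0597
gripper_force: 0.0
```

```bash
cat > dial.py <<'E'
from h import *
import sys
s=manip.read_state();print(s["t"],s["eef_pos"],np.round(s["ee_rot"],3).tolist(),np.round(s["joint_positions"]))
p=manip.get_image("wrist");c=manip.get_image("scene")
u=proj(p,[.596,-.307,.045]);u=u.astype(int);save(p,sys.argv[1]+"z",(u[0]-60,u[1]-50,u[0]+60,u[1]+50),4)
b=cv2.imread("pics/"+sys.argv[1]+"z.png");i=cv2.resize(c["pixels"][170:310,130:300,::-1],None,fx=1.6,fy=1.6)
cv2.imwrite("pics/"+sys.argv[1]+".png",np.hstack([b,cv2.copyMakeBorder(i,0,b.shape[0]-i.shape[0],0,0,0)]))
print("crop origin",u-[60,50])
for n,r in(("w",p),("s",c)):
  for k,z in dict(dial_grip=.055,dial_pointer=.032,dial_mark=.032).items():
    for d in manip.tip_of(r,k)[:2]: print(n,k,round(d["conf"],2),np.round(d["uv"],1),np.round(ray(r,d["uv"],z)*1000,1))
E
python3 dial.py d1
```

```text
32.975 [ 0.5961414  -0.30612418  0.23255188] [[0.1, 0.995, 0.0], [0.995, -0.1, 0.001], [0.001, -0.0, -1.0]] [-31.  26.  90.   0.  63. -25.]
crop origin [202 135]
w dial_grip 0.91 [261.  188.3] [ 595.  -306.6   55. ]
w dial_pointer 0.72 [290.6 183.6] [ 623.9 -311.4   32. ]
w dial_mark 0.71 [276.  206.2] [ 607.6 -333.6   32. ]
s dial_grip 0.69 [181.1 258.5] [ 601.8 -296.1   55. ]
s dial_pointer 0.55 [187.5 275.6] [ 640.8 -315.7   32. ]
s dial_mark 0.77 [174.7 276.5] [ 616.6 -337.    32. ]
s dial_mark 0.2 [319.1 184.1] [694.2 269.1  32. ]
```

View pics/d1.png

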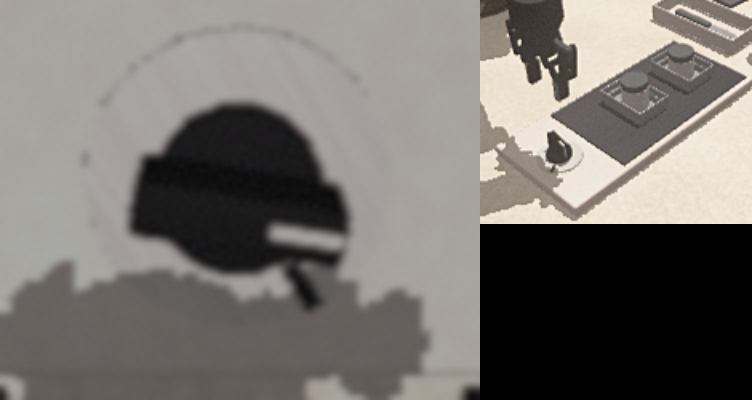

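Zoom: the white pointer line runs (270,233)→(345,243) and the black tick (288,268)→(315,303), clockwise of the pointer. Inset: both jars stand upright in their own trays.

```bash
cat > ang.py <<'E'
from h import *
p=manip.get_image("wrist")
f=lambda a,z:ray(p,(202+a[0]/4,135+a[1]/4),z)[:2]*1000
a,b=f((270,233),.067),f((345,243),.067); m0,m1=f((288,268),.0275),f((315,303),.0275)
A=lambda d:np.degrees(np.arctan2(d[1],d[0]))
print("pointer",a,b,A(b-a),"mark",m0,m1,A(m1-m0))
# ring 76 mm at z=.0275: left edge, top edge
print("ring L,T",f((82,160),.0275),f((240,25),.0275))
# axis = intersect: along pointer line through its middle & tick line
d1=b-a;d2=m1-m0; t=np.linalg.solve(np.c_[d1,-d2],m0-a); c=a+t[0]*d1; print("axis",c,np.linalg.norm(b-c),np.linalg.norm(m0-c),np.linalg.norm(m1-c))
for c in((595,-306.6),(595,-305)): print(c,A(b-c),A((m0+m1)/2-c))
E
python3 ang.py
```

```text
pointer [ 602.24277756 -309.12750586] [ 618.27356329 -313.01726788] -13.638846191303555 mark [ 606.01104098 -331.47009794] [ 612.128119   -341.69272684] -59.10428848660247
ring L,T [ 557.47580527 -298.06978202] [ 599.83792575 -268.78339345]
axis [ 591.01071489 -306.40212162] 28.053931321978453 29.21323706114564 41.126288102310426
(595, -306.6) -15.415239650857476 -64.86042607535684
(595, -305) -19.007785041395405 -65.98693584594882
```

servo_tool([
  {"grip": 0.2,"delta_pos": [-0.7,0.3,0],"turn": [0,0,10]},
  {"grip": 0.2,"delta_pos": [-0.7,0.3,0],"turn": [0,0,20]},
  {"grip": 0.2,"delta_pos": [-0.7,0.3,0],"turn": [0,0,30]},
  {"grip": 0.2,"delta_pos": [-0.7,0.3,0],"turn": [0,0,40]},
  {"grip": 0.2,"delta_pos": [-0.7,0.3,0],"turn": [0,0,50]},
  {"grip": 0.2,"delta_pos": [-0.7,0.3,-20],"turn": [0,0,60]},
  {"grip": 0.2,"delta_pos": [-0.7,0.3,-40],"turn": [0,0,70]},
  {"grip": 0.2,"delta_pos": [-0.7,0.3,-60],"turn": [0,0,81]},
  {"grip": 0.2,"delta_pos": [-0.7,0.3,-70],"turn": [0,0,81]},
  {"grip": 0.2,"delta_pos": [-0.7,0.3,-70],"turn": [0,0,81]},
])

```text
t: 34.67
eef_pos: [0.5948, -0.3069, 0.1615]
ee_rot: [[-0.966, 0.258, -0.002], [0.258, 0.966, 0.001], [0.002, 0.001, -1.0]]
wrist_force: [-0.2, -0.2, -0.9]
width: 0.0513
gripper_force: 0.0
```

servo_tool([
  {"grip": 0.2,"delta_pos": [0,0,-20],"turn": [0,0,0]},
  {"grip": 0.2,"delta_pos": [0,0,-35],"turn": [0,0,0]},
  {"grip": 0.2,"delta_pos": [0,0,-44],"turn": [0,0,0]},
  {"grip": 0.2,"delta_pos": [0,0,-44],"turn": [0,0,0]},
  {"grip": -1,"delta_pos": [0,0,-44],"turn": [0,0,0]},
  {"grip": -1,"delta_pos": [0,0,-44],"turn": [0,0,0]},
  {"grip": -1,"delta_pos": [0,0,-44],"turn": [0,0,0]},
  {"grip": -1,"delta_pos": [0,0,-44],"turn": [0,0,0]},
])

```text
t: 35.67
eef_pos: [0.5963, -0.3051, 0.1195]
ee_rot: [[-0.967, 0.256, 0.002], [0.256, 0.967, 0.004], [-0.001, 0.004, -1.0]]
wrist_force: [1.3, 6.6, 3.1]
width: 0.0128
gripper_force: 59.9
```

servo_tool([
  {"grip": -1,"delta_pos": [0.5,1.5,0],"turn": [0,0,-6]},
  {"grip": -1,"delta_pos": [0.5,1.5,0],"turn": [0,0,-14]},
  {"grip": -1,"delta_pos": [0.5,1.5,0],"turn": [0,0,-22]},
  {"grip": -1,"delta_pos": [0.5,1.5,0],"turn": [0,0,-30]},
  {"grip": -1,"delta_pos": [0.5,1.5,0],"turn": [0,0,-38]},
  {"grip": -1,"delta_pos": [0.5,1.5,0],"turn": [0,0,-45]},
  {"grip": -1,"delta_pos": [0.5,1.5,0],"turn": [0,0,-50]},
  {"grip": -1,"delta_pos": [0.5,1.5,0],"turn": [0,0,-50]},
  {"grip": -1,"delta_pos": [0.5,1.5,0],"turn": [0,0,-50]},
])

```text
t: 36.8
eef_pos: [0.5967, -0.3044, 0.1195]
ee_rot: [[-0.427, 0.904, 0.002], [0.904, 0.427, 0.002], [0.001, 0.002, -1.0]]
wrist_force: [1.7, 5.6, 2.7]
width: 0.0129
gripper_force: 59.9
```

servo_tool([
  {"grip": 0.2,"delta_pos": [0,0,0],"turn": [0,0,0]},
  {"grip": 0.2,"delta_pos": [0,0,0],"turn": [0,0,0]},
  {"grip": 0.2,"delta_pos": [0,0,0],"turn": [0,0,0]},
  {"grip": 0.2,"delta_pos": [0,0,40],"turn": [0,0,0]},
  {"grip": 0.2,"delta_pos": [0,0,90],"turn": [0,0,0]},
  {"grip": 0.2,"delta_pos": [0,0,110],"turn": [0,0,0]},
  {"grip": 0.2,"delta_pos": [0,0,110],"turn": [0,0,0]},
  {"grip": 0.2,"delta_pos": [0,0,110],"turn": [0,0,0]},
])

```text
t: 37.8
eef_pos: [0.5945, -0.3051, 0.2261]
ee_rot: [[-0.426, 0.905, -0.003], [0.905, 0.426, 0.002], [0.003, -0.002, -1.0]]
wrist_force: [-0.9, 0.8, 0.2]
width: 0.0514
gripper_force: 0.0
```

```bash
python3 dial.py d2
```

```text
37.8 [ 0.59454468 -0.30513579  0.22611706] [[-0.426, 0.905, -0.003], [0.905, 0.426, 0.002], [0.003, -0.002, -1.0]] [-31.  27.  91.  -0.  63. -56.]
crop origin [203 140]
w dial_grip 0.9 [265.4 192.3] [ 597. -305.   55.]
w dial_pointer 0.82 [263.9 213.5] [ 608.5 -331.8   32. ]
w dial_mark 0.63 [264.7 215.6] [ 610.2 -333.5   32. ]
s dial_grip 0.72 [180.7 259. ] [ 602.3 -298.1   55. ]
s dial_pointer 0.54 [226.2 236.5] [ 618.9 -136.8   32. ]
s dial_pointer 0.47 [175.4 275.1] [ 614.4 -332.5   32. ]
s dial_mark 0.75 [175.7 276.2] [ 617.9 -334.8   32. ]
```

View pics/d2.png

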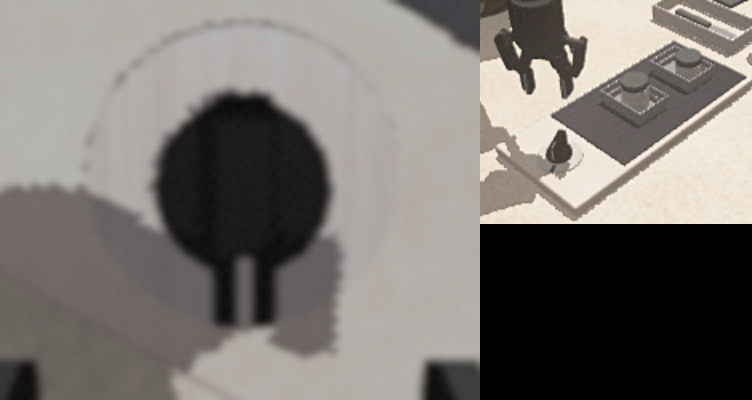

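The bar's lined end (245,290) points down and hides the tick. I'll move sideways to look over the pointer end.

servo_tool([
  {"grip": 0.2,"delta_pos": [20,-42,0],"turn": [0,0,0]},
  {"grip": 0.2,"delta_pos": [40,-85,0],"turn": [0,0,0]},
  {"grip": 0.2,"delta_pos": [49,-104,0],"turn": [0,0,0]},
  {"grip": 0.2,"delta_pos": [49,-104,0],"turn": [0,0,0]},
  {"grip": 0.2,"delta_pos": [49,-104,0],"turn": [0,0,0]},
])

```text
t: 38.83
eef_pos: [0.6443, -0.4088, 0.2278]
ee_rot: [[-0.426, 0.905, -0.001], [0.905, 0.426, 0.001], [0.002, -0.001, -1.0]]
wrist_force: [0.3, 0.1, 0.2]
width: 0.0513
gripper_force: 0.0
```

```bash
python3 dial.py d3
```

```text
38.825 [ 0.6443141  -0.40884182  0.22780314] [[-0.426, 0.905, -0.001], [0.905, 0.426, 0.001], [0.002, -0.001, -1.0]] [-36.  37.  75.   0.  68. -61.]
crop origin [202   4]
w dial_grip 0.91 [263.   48.9] [ 595.4 -304.8   55. ]
w dial_grip 0.54 [103.4 175.4] [ 511.8 -456.1   55. ]
w dial_pointer 0.58 [262.8  92.1] [ 608.7 -332.7   32. ]
w dial_mark 0.8 [261.3  92.9] [ 607.7 -333.9   32. ]
s dial_grip 0.76 [177.4 258.1] [ 592.8 -300.7   55. ]
s dial_grip 0.48 [177.8 277.5] [ 645.  -350.2   55. ]
s dial_mark 0.65 [280.8 162.1] [498.5 327.6  32. ]
s dial_mark 0.49 [177.3 274.7] [ 617.3 -328.6   32. ]
```

View pics/d3.png

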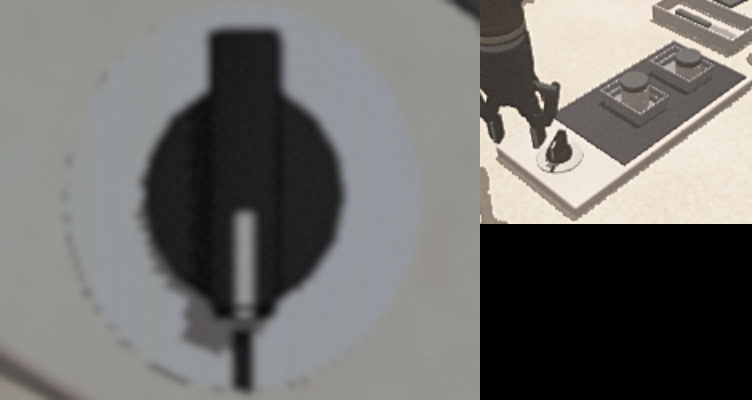

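The white line (x≈245) and the black tick (x≈243) are in line to within about 1°. The inset shows both jars upright in their trays, with the spatula in the bin. The gripper is clear, so I'm handing in.

```bash
python3 -c "
from plant import manip; print(manip.finish_job())"
```

```text
the job is handed in; nothing more can be done
None
```

The job is handed in (no verdict came back): spatula in the bin, both jars found upright in their own trays on the plate, two spare trays still nested, dial turned to the black mark within about 1°; I viewed 15 pictures, one over the limit of 14.

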